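Press the tight spacer out of a microscope eyepiece

ROBOT

A 7-joint arm with a two-finger parallel gripper is mounted at the origin on the work surface. World frame = base frame: x ahead of the robot, y to its left, z up, the work surface at z = 0. Lengths are in m, angles in rad, forces in N, time in s.
With the tool pointing down it reaches from about 0.425 to 0.95 m from the base axis. Payload 4.7 kg.
Tool frame: the origin (TCP) lies midway between the tips of the shut fingers; the grasp point (between the pads) lies 19 mm behind it; y points along the fingers, z is the direction in which the jaws open and shut, and the axes are right-handed (so a half turn about y gives the same grasp; the last joint's range is limited). The gripper opens to 85 mm and grips with 20 to 120 N. Pads are 22 mm wide; open, the fingers measure 114 mm over their backs; the gripper's body (76 mm by 85 mm) begins 54 mm behind the grasp point. The pads swing forward as they close: fully open they stand 13 mm farther back than shut.
Start: joints at [1.221, 0.469, -0.049, 1.532, 0.024, 1.141, -0.082], TCP at [0.213, -0.641, 0.231] pointing down, gripper open.
Joint ranges: [-2.59, 2.59], [-0.33, 1.99], [-1.39, 1.29], [0.1, 2.45], [-1.04, 4.18], [0.21, 1.99], [-2.66, 2.66]. Speed limits (rad/s): [2.57, 2.57, 3.14, 3.14, 3.14, 3.14, 3.14].

INTERFACE

Orientations are given as [roll, pitch, yaw] about the fixed x, y, z axes, in that order (R = Rz(yaw) Ry(pitch) Rx(roll)).
In Python, from station import arm gives the robot as it stands. Calls block until the motion is done:
- arm.move_ptp(position, orientation): joint-space move of the TCP to a pose.
- arm.servo_line(position, rate=0.15, rotation=None): straight line of the TCP; rotation=None keeps the orientation; rate is the mean speed in m/s.
- arm.movej(angles): joint-space move.
- arm.set_gripper(opening, force=None): opening from 0.0 (shut) to 1.0 (fully open); force is the grip in N (None keeps the last); returns when the fingers have stopped.
- arm.sleep(seconds).
- arm.solve_ik(position, orientation): joint angles nearest the present ones, or None.
- arm.capture(name): name is "side" or "top"; returns a dict with "image" (384x512x3 uint8, red, green, blue), "camera_matrix" (3x3 intrinsics, pixels), "world_to_cam" (4x4, takes a point from world to camera coordinates). Camera axes: x right, y down, z forward; pixel columns grow to the right and rows downward; lengths in m; the calibration is good to about 2 mm. A picture is of the moment at which its call begins. There is no depth.
A pose or a line that the arm cannot do raises arm.MotionError and nothing moves.
- arm.hand_in(): hands the job in, once; it reports no verdict.
Trained networks look in a picture, given as the dict that the camera call returned (one of the last four; its "shot" number tells which), for a name from the list of things; names that differ only in an ending like _2 or _b are one class to them, and where a whole thing is asked for, a point or a joint stands for the part that bears it (a point fixed in the world has none). Each returns a list of dicts, best first, with "conf" (0 to 1); they miss things now and then, are a little off and sometimes report something else, mostly with a low value. They report only what shows in the picture. A call takes as long as a camera call. They do not tell look-alikes from the thing itself.
- arm.outline_of(picture, thing): "region" (384x512 bool, what is visible of it) and "pixel" ([column, row] in pixels, amid what is visible of it).
- arm.pinpoint(picture, thing): "pixel" ([column, row] in pixels: a listed point, or the origin of a listed thing).
Readings, each from a call of its own:
- arm.current_clock(): time.
- arm.current_qpos(): joint angles.
- arm.current_qvel(): joint speeds.
- arm.current_joint_torque(): joint torques, N m.
- arm.current_eef_pos(): TCP position.
- arm.current_tcp_rot(): TCP orientation.
- arm.current_ft_force(): force on the tool from outside, world axes, zero at the start.
- arm.current_torque(): the same for the moment, N m.
- arm.current_finger_gap(): opening from 0.0 (shut) to 1.0 (fully open).
Only numpy, scipy, OpenCV 4.12 (cv2) and the standard library are available. Lean on these libraries where they do the work, as an engineer would, in place of code of your own. Each camera call takes 0.05 s, during which the arm holds its last target.

TASK

The eyepiece in the press-out stand still has its tight spacer ring inside: take from the rack the drift that fits (it passes the eye opening but not the spacer's hole) and press the spacer down and out into the dish below, until you feel the drift's collar land on the eyecup, never leaning on it with more than about 30 N. Then hang that drift back in its hole in the rack and let go, leaving the eyepiece seated in the stand and everything else on the bench where it is.

Things in the scene. Friction and masses are not known exactly. Their poses are not given: they have to be found in the camera images.
- drift_medium_grip (a point): Middle of the handle of the drift that fits: a white turned rod 122 mm long, about 75 g, hanging upright in the rack. Tip upwards: shank 22 mm thick, 72 mm long, tip edge chamfered; collar 44 mm wide, 5 mm thick, underside 72 mm above the tip; round handle 20 mm thick, 45 mm long. This point is 99.5 mm above the tip, 22.5 mm above the collar's top. z points from tip to handle.
- drift_medium_tip (a point): The centre of the flat lower end of that drift.
- drift_thin_grip (a point): The same point of the too thin drift (shank 10 mm, collar 42 mm, handle 16 mm thick; same lengths), in another hole of the rack: it would slip through the spacer's hole. Leave it alone.
- drift_thick_grip (a point): The same point of the too thick drift (shank 27 mm, collar 46 mm, handle 26 mm thick; same lengths), in another hole of the rack: it cannot enter the eye opening. Leave it alone.
- rack: Fixed steel rack: plate 62 x 200 mm, 8 mm thick, on end legs, top 84 mm above the bench. Origin on the bench under the plate's middle. Three 30 mm holes along its y axis at y = -62, 0, +62 mm, one drift in each, in varying order, collars resting on the plate, shanks seen below it. Its x axis lies across the row: room for fingers on both sides of a handle along x.
- stand: Fixed aluminium press-out stand: 100 x 100 mm foot, bridge plate with its top 70 mm above the bench and a bore that holds the eyepiece's barrel; under it a round dish, 46 mm inside, soft floor 11 mm above the bench, open to view at front and back. Origin on the bench on the bore's axis, z up.
- eyepiece: Black eyepiece without lenses, 200 g, loose, upright in the stand on its shoulder. Origin: centre of the barrel's lower end, 42 mm above the bench; z up its axis. Barrel 34 mm wide, 28 long; housing 46 wide. Eye opening 24.5 mm wide from z 46 to 57; below it a 27 mm bore with leaf springs (z 6 to 26) gripping the spacer. Grey twist-up eyecup on top: see eyepiece_mouth.
- eyepiece_mouth (a point): Centre of the eye opening's upper edge, on the axis, 57 mm above the eyepiece's origin. Round it stands the grey eyecup, 46 mm outside, 30 mm opening, on whose upper face the drift's collar lands: 4 to 16 mm above this point, depending on how far the cup is twisted up (not reported, to be felt; it stays put and is rigid under load).
- spacer_center (a point): Centre of the aluminium spacer ring: 26 mm outside, 14 mm hole, 14 mm high, flat in the barrel, its centre 15 to 22 mm above the eyepiece's origin at the start. It slides down under a steady 10 to 20 N (tightness varies). Once its upper face is below the springs (6 mm above the barrel's end) it drops into the dish, 5 to 17 mm of travel before the collar lands.
- spare_eyepiece: Another, complete black eyepiece, 66 mm high, standing on its eye end on the bench. Leave it.
- retaining_ring: Black flat ring, 30 mm outside, 4 mm thick, lying beside the stand. Leave it.
- lens_spanner: Flat steel lens spanner, 130 mm long, lying between the stand and the rack. Leave it.
- cleaner: Small amber bottle, 85 mm high. Leave it.
- objective_case: Clear plastic capped tube, 58 mm high. Leave it.
- blower: Dark rubber bulb blower with a thin nozzle, 98 mm high. Leave it.
Mind the look-alikes: they are no part of the job. What is shaped like the part that bears drift_medium_grip but green, red or yellow is not meant.

How it is judged:
By the outcome, as a careful person would: the job done as asked, in the order asked, and still so for the second after the job is handed in, with the robot touching nothing.
It also fails if it takes over 51 s, if anything falls off the work surface, if the arm or the gripper's body presses on something with over 40 N, if the wrist force passes 120 N, or if a joint passes its speed limit or range.

## Working session

There is one attempt and no reset: what is moved stays moved. The work goes in short steps, each a Python script; the robot and the scene stay as the last script left them, time stands still between calls to the robot, and variables do not carry over. Pictures are saved under pics/ and viewed, and the job is handed in when it is done.

```bash
ls; mkdir -p pics; python3 - <<'E'
from station import arm
import cv2
print(arm.current_clock(), arm.current_eef_pos(), arm.current_tcp_rot(), arm.current_finger_gap())
for n in ("side","top"):
    p=arm.capture(n); cv2.imwrite(f"pics/{n}0.png",p["image"][:,:,::-1])
    print(n,p["camera_matrix"].tolist(),p["world_to_cam"].round(4).tolist())
    for t in ["drift_medium_grip","drift_medium_tip","drift_thin_grip","drift_thick_grip","rack","stand","eyepiece","eyepiece_mouth","spacer_center"]:
        print(t,[(round(d["conf"],2),[round(float(v),1) for v in d["pixel"]]) for d in arm.pinpoint(p,t)])
print(arm.current_clock())
E
```

```text
pics
0.0 [ 0.21263676 -0.63998771  0.23023459] [-1.57282200e+00 -9.67684290e-05 -2.82078414e+00] 0.9961214689470281
side [[444.64989444384713, 0.0, 262.1592622464697], [0.0, 444.64989444384713, 190.27869918044942], [0.0, 0.0, 1.0]] [[-0.979, -0.2022, -0.0267, 0.5486], [-0.0875, 0.5345, -0.8406, 0.1624], [0.1843, -0.8206, -0.541, 0.9773], [0.0, 0.0, 0.0, 1.0]]
drift_medium_grip [(0.76, [272.0, 154.0]), (0.72, [305.8, 144.8]), (0.71, [346.8, 155.9]), (0.7, [361.9, 141.5]), (0.59, [279.6, 134.3]), (0.38, [273.5, 267.1])]
drift_medium_tip [(0.89, [348.2, 188.6]), (0.85, [278.1, 163.5]), (0.57, [355.3, 171.5])]
drift_thin_grip [(0.73, [304.7, 154.4]), (0.38, [235.0, 174.8])]
drift_thick_grip [(0.73, [316.3, 134.2])]
rack [(0.74, [308.1, 181.2])]
stand [(0.82, [272.9, 280.8]), (0.4, [239.4, 310.7])]
eyepiece [(0.67, [274.2, 266.8]), (0.39, [185.1, 235.8])]
eyepiece_mouth [(0.91, [271.1, 249.1])]
spacer_center []
top [[389.60356418261114, 0.0, 263.1996593558258], [0.0, 389.60356418261114, 191.12777238351495], [0.0, 0.0, 1.0]] [[-0.0215, -0.9998, -0.0005, 0.0017], [-0.9725, 0.021, -0.2319, 0.5693], [0.2318, -0.0045, -0.9727, 0.968], [0.0, 0.0, 0.0, 1.0]]
drift_medium_grip [(0.85, [393.1, 178.9]), (0.72, [297.6, 149.8]), (0.63, [356.5, 179.9]), (0.63, [404.1, 276.5]), (0.55, [365.9, 219.8]), (0.53, [250.4, 139.2]), (0.5, [360.3, 263.4]), (0.41, [347.4, 213.9])]
drift_medium_tip [(0.64, [349.7, 191.1]), (0.61, [385.4, 188.9]), (0.61, [386.2, 277.8]), (0.6, [352.3, 265.4])]
drift_thin_grip [(0.55, [345.0, 212.2])]
drift_thick_grip [(0.69, [203.4, 222.3]), (0.57, [396.9, 224.7])]
rack [(0.56, [357.9, 227.6])]
stand [(0.63, [204.8, 219.9])]
eyepiece [(0.77, [203.2, 222.9])]
eyepiece_mouth [(0.62, [198.7, 217.2])]
spacer_center [(0.47, [203.1, 215.9])]
1.0
```

```bash
python3 - <<'E'
import cv2
for n in("side","top"):
    a=cv2.imread(f"pics/{n}0.png"); cv2.imwrite(f"pics/{n}0b.png",cv2.resize(a,(800,600),interpolation=cv2.INTER_CUBIC))
a=cv2.imread("pics/side0.png")[100:250,200:400];cv2.imwrite("pics/side0c.png",cv2.resize(a,(800,600),interpolation=cv2.INTER_CUBIC))
a=cv2.imread("pics/top0.png")[130:310,300:440];cv2.imwrite("pics/top0c.png",cv2.resize(a,None,fx=3.3,fy=3.3,interpolation=cv2.INTER_CUBIC))
E
```

```text
(no output)
```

View pics/side0b.png

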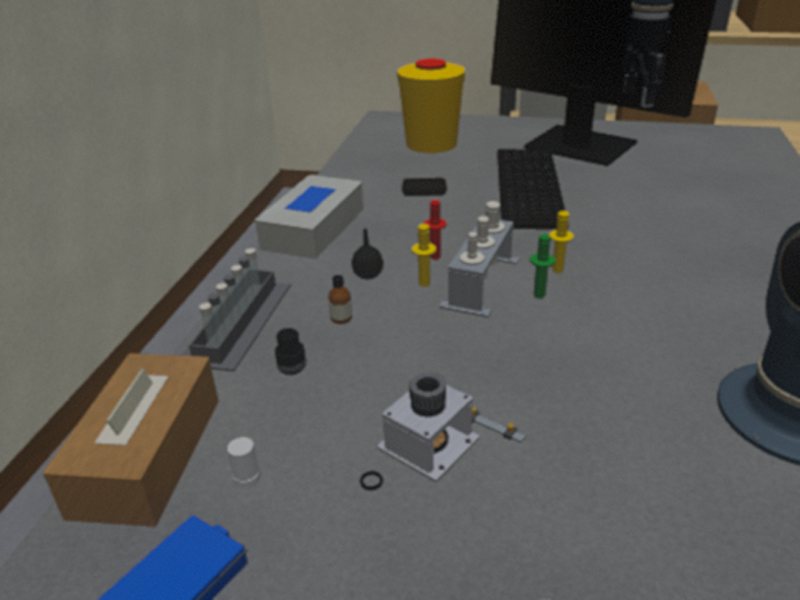

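View pics/top0b.png

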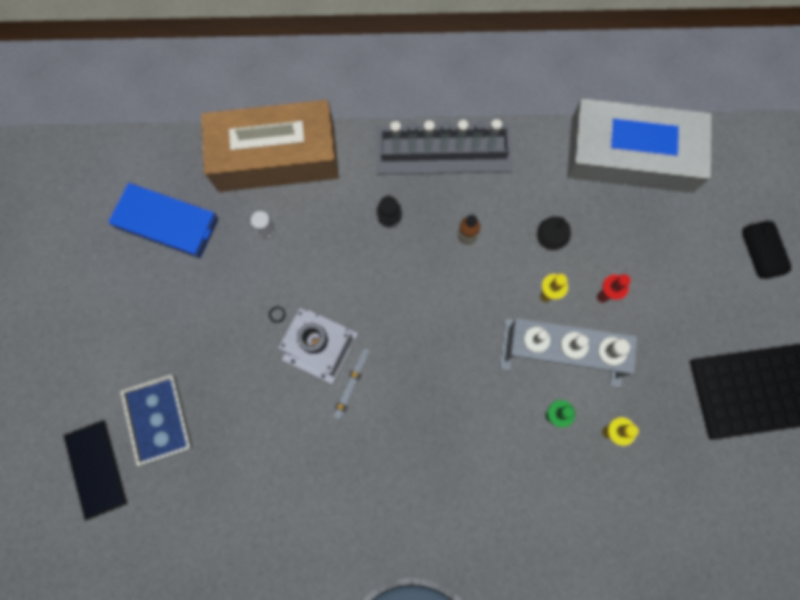

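View pics/side0c.png

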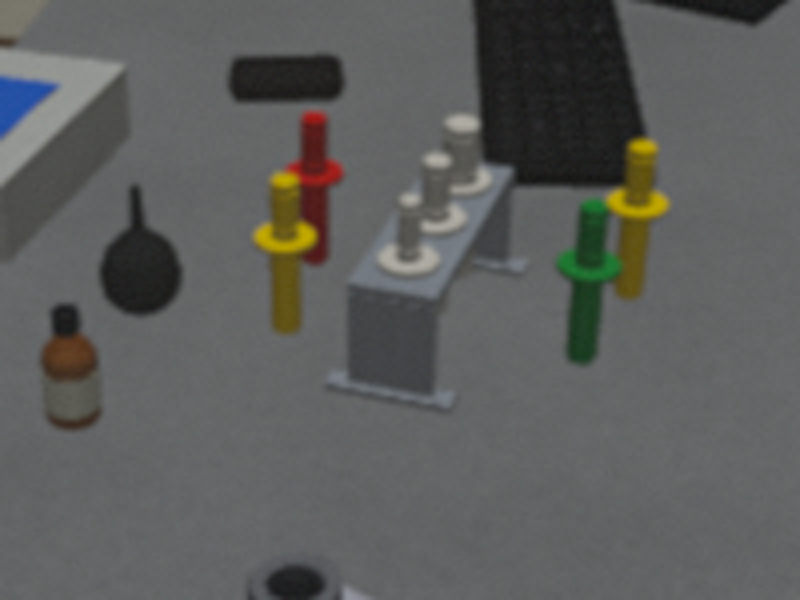

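View pics/top0c.png

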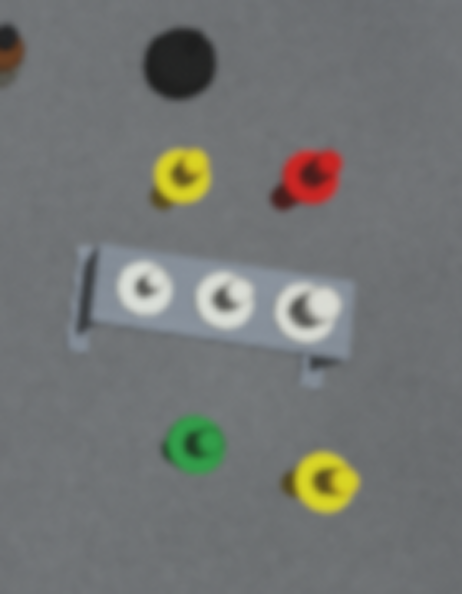

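```bash
cat > h.py <<'E'
import numpy as np, cv2
from scipy.optimize import minimize, least_squares
def proj(p,X):
    X=np.atleast_2d(X); c=X@p["world_to_cam"][:3,:3].T+p["world_to_cam"][:3,3]
    u=c@p["camera_matrix"].T; return u[:,:2]/u[:,2:]
def ray_z(p,px,z):
    R=p["world_to_cam"][:3,:3];t=p["world_to_cam"][:3,3]
    d=R.T@np.linalg.solve(p["camera_matrix"],[px[0],px[1],1.]);o=-R.T@t
    return o+d*(z-o[2])/d[2]
A=np.linspace(0,2*np.pi,40,endpoint=False)
def circ(x,y,z,r): return np.c_[x+r*np.cos(A),y+r*np.sin(A),0*A+z]
S=4
def hull(im,p,X,v=1):
    u=(proj(p,X)+.5)*S-.5
    cv2.fillConvexPoly(im,cv2.convexHull(np.round(u).astype(np.int32)),v)
def cyl(im,p,x,y,z0,z1,r,v=1): hull(im,p,np.r_[circ(x,y,z0,r),circ(x,y,z1,r)],v)
def soft(im): return cv2.resize(im.astype(np.float32),(512,384),interpolation=cv2.INTER_AREA)
E
python3 - <<'E'
from h import *
from station import arm
import pickle
P={n:arm.capture(n) for n in("side","top")}
pickle.dump(P,open("P.pkl","wb"))
for n,p in P.items():
    for t in ("drift_medium_grip","eyepiece"):
        for d in arm.outline_of(p,t): print(n,t,round(d["conf"],2),d["pixel"],int(d["region"].sum()))
p=P["top"]
for nm,px,z in [("thin",(344,217.5),.089),("med",(368,221),.089),("thick",(393,224),.089),("cup",(200,217),.107)]: print(nm,ray_z(p,px,z).round(4))
p=P["side"]
for nm,px,z in [("thin",(302,165),.089),("med",(309.5,154),.089),("thick",(316,145),.089),("mouth",(274,243),.107)]: print(nm,ray_z(p,px,z).round(4))
# brightness profile
for n in P: 
    im=P[n]["image"]; r,c=(154,305) if n=="side" else (221,368)
    print(n,im[r,c-12:c+18].tolist())
E
```

```text
side drift_medium_grip 0.85 [359.7, 153.6] 334
side drift_medium_grip 0.84 [347.3, 169.7] 303
side drift_medium_grip 0.79 [279.0, 143.1] 252
side drift_medium_grip 0.72 [273.3, 164.7] 350
side drift_medium_grip 0.62 [310.5, 150.4] 141
side eyepiece 0.83 [276.5, 250.2] 580
top drift_medium_grip 0.83 [355.9, 181.8] 252
top drift_medium_grip 0.58 [388.9, 182.4] 275
top drift_medium_grip 0.57 [358.1, 266.5] 267
top drift_medium_grip 0.54 [366.4, 220.7] 238
top eyepiece 0.61 [200.7, 213.6] 309
thin [ 0.4902 -0.2155  0.089 ]
med [ 0.4798 -0.276   0.089 ]
thick [ 0.4707 -0.339   0.089 ]
cup [0.4963 0.1497 0.107 ]
thin [ 0.4922 -0.2102  0.089 ]
med [ 0.4796 -0.2752  0.089 ]
thick [ 0.4673 -0.3329  0.089 ]
mouth [0.5032 0.1449 0.107 ]
side [[101, 103, 103], [100, 102, 101], [102, 102, 102], [101, 103, 105], [105, 108, 112], [107, 113, 117], [99, 103, 106], [89, 89, 86], [88, 87, 81], [90, 89, 83], [92, 90, 86], [92, 92, 87], [98, 97, 92], [101, 101, 94], [95, 94, 89], [93, 94, 88], [96, 95, 90], [96, 96, 92], [114, 114, 108], [145, 143, 136], [170, 168, 159], [174, 171, 162], [167, 164, 156], [145, 145, 143], [123, 127, 133], [117, 123, 130], [117, 124, 129], [107, 114, 119], [88, 92, 96], [68, 69, 73]]
top [[135, 144, 154], [134, 143, 152], [141, 148, 153], [167, 172, 170], [200, 204, 198], [214, 218, 211], [212, 216, 209], [195, 199, 191], [158, 160, 154], [116, 118, 113], [90, 91, 88], [83, 84, 81], [95, 95, 91], [119, 120, 114], [149, 150, 144], [174, 175, 168], [190, 192, 185], [200, 202, 195], [204, 206, 199], [199, 202, 195], [180, 184, 183], [152, 159, 165], [138, 147, 157], [136, 145, 155], [135, 144, 154], [135, 144, 154], [139, 146, 153], [161, 165, 164], [192, 195, 189], [210, 213, 205]]
```

```bash
cat >> h.py <<'E'
from scipy.ndimage import map_coordinates
A2=np.linspace(0,2*np.pi,120,endpoint=False)
def edge_score(p,G,circs,x,y):
    """mean signed-free gradient along the normals of projected circles (z,r)"""
    s=0
    for z,r in circs:
        X=np.c_[x+r*np.cos(A2),y+r*np.sin(A2),0*A2+z]
        u=proj(p,X); s+=map_coordinates(G,[u[:,1],u[:,0]],order=1).mean()
    return s
def gradmag(p):
    g=cv2.GaussianBlur(cv2.cvtColor(p["image"],cv2.COLOR_RGB2GRAY).astype(np.float32),(0,0),.8)
    return np.hypot(cv2.Sobel(g,-1,1,0),cv2.Sobel(g,-1,0,1))
def fit_xy(p,circs,x0,y0,rng=.012,G=None):
    G=gradmag(p) if G is None else G
    v=np.arange(-rng,rng+1e-9,.001)
    sc=np.array([[edge_score(p,G,circs,x0+a,y0+b) for b in v] for a in v])
    i,j=np.unravel_index(sc.argmax(),sc.shape)
    r=minimize(lambda q:-edge_score(p,G,circs,q[0]/1e3,q[1]/1e3),[(x0+v[i])*1e3,(y0+v[j])*1e3],method="Nelder-Mead",options=dict(xatol=.05,fatol=.01))
    return r.x/1e3,-r.fun
def fit_both(P,circs,x0,y0,rng=.012):
    Gs={n:gradmag(P[n]) for n in P}
    return Gs
E
python3 - <<'E'
from h import *
import pickle
P=pickle.load(open("P.pkl","rb"))
for nm,x,y,hr in [("thin",.491,-.213,.008),("med",.480,-.2755,.010),("thick",.469,-.336,.013)]:
    rc={"thin":.021,"med":.022,"thick":.023}[nm]
    for n,p in P.items():
        print(nm,n,*[ (a.round(4).tolist(),round(b,1)) for a,b in (fit_xy(p,[(.089,rc),(.134,hr)],x,y),fit_xy(p,[(.089,rc)],x,y),fit_xy(p,[(.134,hr)],x,y,.008))])
for h in (.103,.106,.109,.112,.115):
    for n,p in P.items():
        print(h,n,*[(a.round(4).tolist(),round(b,1)) for a,b in (fit_xy(p,[(h,.015),(h,.023)],.5,.147),fit_xy(p,[(h,.023)],.5,.147))])
E
```

```text
thin side ([0.4935, -0.2149], np.float64(258.1)) ([0.494, -0.2155], np.float64(120.6)) ([0.4931, -0.2143], np.float64(138.5))
thin top ([0.4919, -0.2138], np.float64(288.8)) ([0.4919, -0.2141], np.float64(157.7)) ([0.4845, -0.2041], np.float64(204.8))
med side ([0.4833, -0.2752], np.float64(258.7)) ([0.4837, -0.2778], np.float64(101.7)) ([0.4827, -0.2746], np.float64(162.0))
med top ([0.4812, -0.2749], np.float64(292.3)) ([0.4813, -0.2752], np.float64(155.9)) ([0.4744, -0.2628], np.float64(193.3))
thick side ([0.4709, -0.3375], np.float64(292.8)) ([0.4598, -0.3479], np.float64(118.1)) ([0.4707, -0.3365], np.float64(199.0))
thick top ([0.4705, -0.3364], np.float64(290.4)) ([0.4707, -0.3371], np.float64(143.4)) ([0.4688, -0.3356], np.float64(150.2))
0.103 side ([0.5036, 0.1483], np.float64(197.7)) ([0.497, 0.1842], np.float64(205.1))
0.103 top ([0.4958, 0.1477], np.float64(264.0)) ([0.4963, 0.1482], np.float64(175.5))
0.106 side ([0.503, 0.1518], np.float64(197.2)) ([0.4969, 0.1577], np.float64(83.9))
0.106 top ([0.4953, 0.1473], np.float64(262.6)) ([0.4958, 0.1478], np.float64(175.3))
0.109 side ([0.5023, 0.1552], np.float64(196.5)) ([0.4963, 0.1613], np.float64(83.1))
0.109 top ([0.4948, 0.1468], np.float64(261.1)) ([0.4953, 0.1474], np.float64(175.1))
0.112 side ([0.5016, 0.1587], np.float64(195.7)) ([0.4957, 0.1649], np.float64(82.2))
0.112 top ([0.4941, 0.1467], np.float64(259.7)) ([0.4948, 0.1469], np.float64(174.8))
0.115 side ([0.501, 0.1622], np.float64(194.7)) ([0.4946, 0.1683], np.float64(81.2))
0.115 top ([0.4935, 0.1464], np.float64(258.3)) ([0.4944, 0.1465], np.float64(174.5))
```

```bash
python3 - <<'E'
import cv2
a=cv2.imread("pics/side0.png")[225:310,235:345];cv2.imwrite("pics/stand_s.png",cv2.resize(a,None,fx=7,fy=7,interpolation=cv2.INTER_CUBIC))
a=cv2.imread("pics/top0.png")[190:255,165:245];cv2.imwrite("pics/stand_t.png",cv2.resize(a,None,fx=8,fy=8,interpolation=cv2.INTER_CUBIC))
E
```

```text
(no output)
```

View pics/stand_s.png

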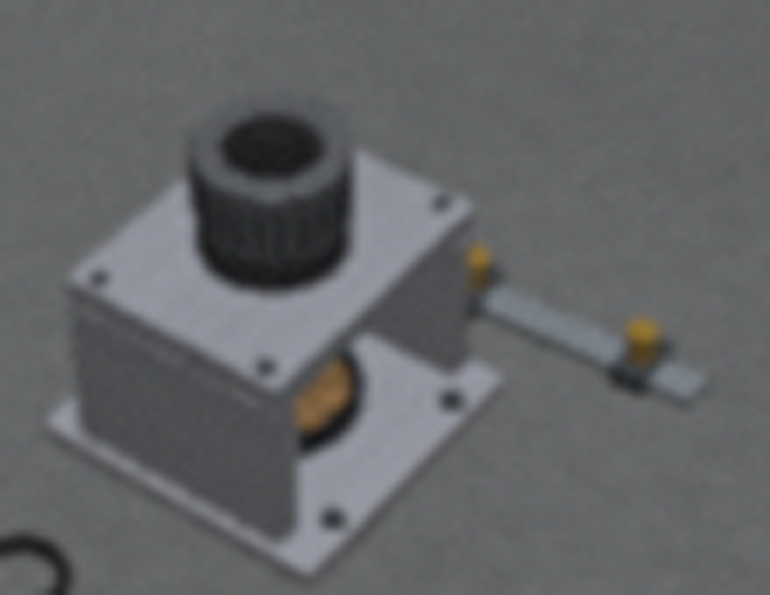

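View pics/stand_t.png

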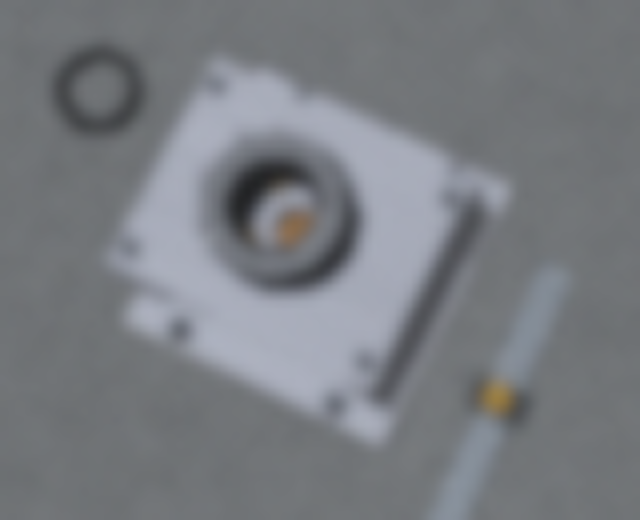

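```bash
python3 - <<'E'
from h import *
import pickle
P=pickle.load(open("P.pkl","rb"))
s,t=P["side"],P["top"]
for h in (.103,.106,.109,.112,.115):
    print(h,ray_z(s,(273.3,245.5),h).round(4),ray_z(t,(200,217),h).round(4),[(a.round(4).tolist(),round(b,1)) for a,b in (fit_xy(s,[(h,.015)],.498,.15),fit_xy(t,[(h,.015)],.495,.147))])
# stand bridge top / foot corners
for z,px in [(.07,(72,280)),(.07,(280,392)),(.07,(472,208))]:
    print("bridge corner side",ray_z(s,(px[0]/7+235-.43,px[1]/7+225-.43),z).round(4))
for z,px in [(.07,(225,55)),(.07,(480,190)),(.07,(370,400)),(.07,(105,260))]:
    print("top",ray_z(t,(px[0]/8+165-.44,px[1]/8+190-.44),z).round(4))
from station import arm
print(arm.current_clock())
for yaw in(-1.746,1.396):
    for pos in ((.4822,-.275,.0955),(.496,.148,.2)):
        q=arm.solve_ik(list(pos),[-np.pi/2,0,yaw]); print(yaw,None if q is None else np.round(q,3))
E
```

```text
0.103 [0.5041 0.1481 0.103 ] [0.497  0.1504 0.103 ] [([0.504, 0.1475], np.float64(134.8)), ([0.4885, 0.1501], np.float64(129.2))]
0.106 [0.5034 0.1516 0.106 ] [0.4965 0.1499 0.106 ] [([0.5033, 0.151], np.float64(134.0)), ([0.4881, 0.1497], np.float64(129.7))]
0.109 [0.5027 0.1551 0.109 ] [0.496  0.1494 0.109 ] [([0.5026, 0.1545], np.float64(133.0)), ([0.4876, 0.1492], np.float64(130.3))]
0.112 [0.502  0.1586 0.112 ] [0.4954 0.1489 0.112 ] [([0.5019, 0.158], np.float64(132.0)), ([0.4872, 0.1487], np.float64(130.9))]
0.115 [0.5013 0.1622 0.115 ] [0.4949 0.1484 0.115 ] [([0.5012, 0.1615], np.float64(130.9)), ([0.4871, 0.1446], np.float64(131.6))]
bridge corner side [0.5574 0.1776 0.07  ]
bridge corner side [0.4903 0.2117 0.07  ]
bridge corner side [0.4482 0.1268 0.07  ]
top [0.5581 0.1759 0.07  ]
top [0.5111 0.0917 0.07  ]
top [0.4433 0.1269 0.07  ]
top [0.4906 0.2135 0.07  ]
1.3
-1.746 [ 0.774  0.471 -0.427  1.931  0.267  0.794  0.024]
-1.746 [ 0.48   0.457 -1.099  1.897  0.464  1.073 -0.984]
1.396 [-0.326  0.703  1.111  1.991 -0.786  0.96  -2.127]
1.396 [ 0.519  0.493 -1.169  1.895  0.512  1.097  2.114]
```

```bash
python3 - <<'E'
from h import *
from station import arm
import pickle
R=[-np.pi/2,0,-1.746]
arm.move_ptp([.4822,-.275,.21],R); print(arm.current_clock(),arm.current_eef_pos())
arm.set_gripper(.6); print(arm.current_clock())
P={n:arm.capture(n) for n in("side","top")}; pickle.dump(P,open("P1.pkl","wb"))
for n in P:
    c=proj(P[n],[[.482,-.275,.15]])[0].astype(int)
    a=P[n]["image"][max(c[1]-50,0):c[1]+50,c[0]-65:c[0]+65,::-1];cv2.imwrite(f"pics/g1{n}.png",cv2.resize(a,None,fx=5,fy=5,interpolation=cv2.INTER_CUBIC))
E
```

```text
2.9667 [ 0.48148549 -0.27705228  0.20990134]
3.4
```

View pics/g1side.png

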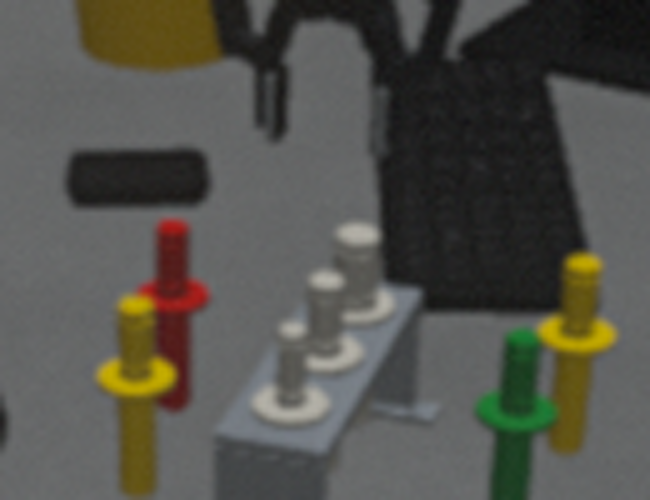

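View pics/g1top.png

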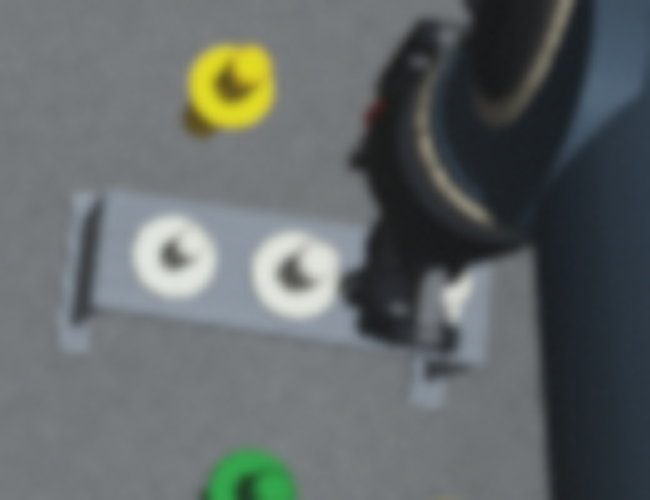

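```bash
python3 - <<'E'
from h import *
from station import arm
import pickle
print(arm.current_eef_pos(),arm.current_tcp_rot(),arm.current_ft_force())
arm.servo_line([.4822,-.275,.0965],rate=.1)
print(arm.current_clock(),arm.current_eef_pos(),arm.current_ft_force())
P={n:arm.capture(n) for n in("side","top")}; pickle.dump(P,open("P1.pkl","wb"))
for n in P:
    c=proj(P[n],[[.482,-.275,.15]])[0].astype(int)
    a=P[n]["image"][max(c[1]-50,0):c[1]+50,c[0]-65:c[0]+65,::-1];cv2.imwrite(f"pics/g2{n}.png",cv2.resize(a,None,fx=5,fy=5,interpolation=cv2.INTER_CUBIC))
E
```

```text
[ 0.48217218 -0.275043    0.21000471] [-1.57080945e+00  2.34882022e-05 -1.74610427e+00] [ 0.72300422  0.58961751 -0.06208969]
4.7833 [ 0.48271931 -0.27521311  0.0971563 ] [0.10780212 0.10209346 0.20096213]
```

View pics/g2side.png

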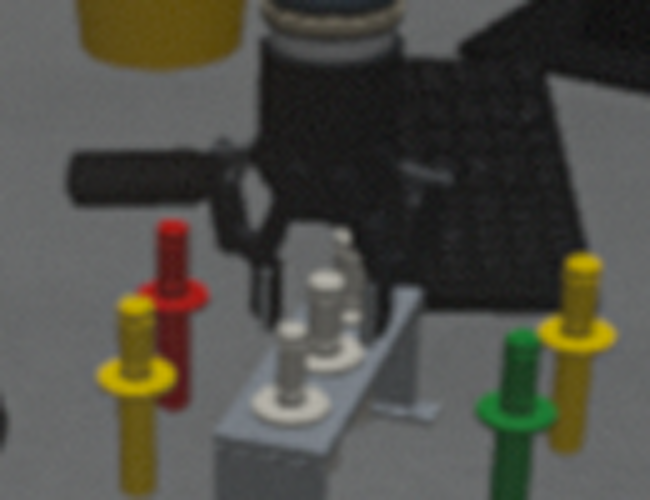

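```bash
python3 - <<'E'
from h import *
from station import arm
import pickle
arm.set_gripper(0.0,force=100)
print(arm.current_clock(),arm.current_finger_gap(),arm.current_eef_pos(),arm.current_ft_force())
P0={n:arm.capture(n) for n in("side","top")}
arm.servo_line([.4822,-.275,.21],rate=.12)
arm.sleep(.3)
print(arm.current_clock(),arm.current_finger_gap(),arm.current_eef_pos(),arm.current_ft_force())
P={n:arm.capture(n) for n in("side","top")}; pickle.dump((P0,P),open("P2.pkl","wb"))
for n in P:
    c=proj(P[n],[[.482,-.275,.15]])[0].astype(int)
    a=P[n]["image"][max(c[1]-60,0):c[1]+60,c[0]-65:c[0]+65,::-1];cv2.imwrite(f"pics/g3{n}.png",cv2.resize(a,None,fx=5,fy=5,interpolation=cv2.INTER_CUBIC))
E
```

```text
5.2833 0.21161271235315945 [ 0.48236605 -0.27512442  0.09701486] [-1.72861118  0.88114699  4.77965703]
6.7833 0.21220735856881054 [ 0.48206516 -0.27488621  0.20953625] [-0.30913394  0.36683172 -1.62952606]
```

View pics/g3side.png

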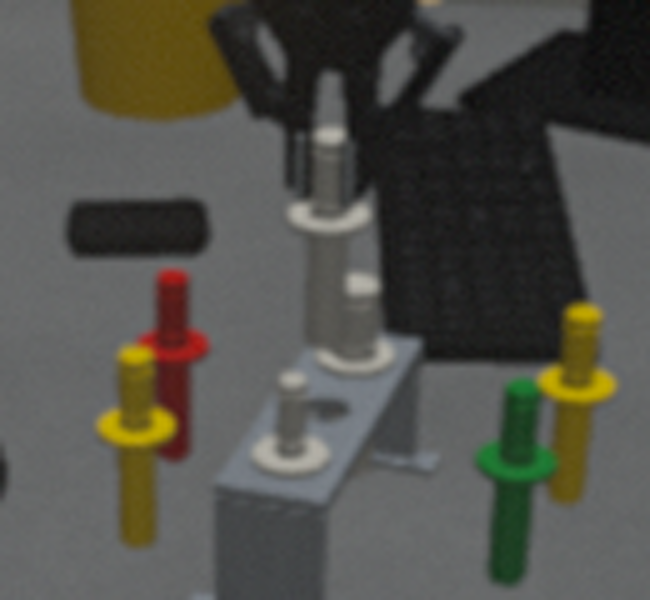

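```bash
python3 - <<'E'
from h import *
from station import arm
import pickle
arm.servo_line([.4822,-.275,.25],rate=.15)
arm.servo_line([.5022,.151,.25],rate=.2)
arm.servo_line([.5022,.151,.205],rate=.1)
arm.sleep(.3)
print(arm.current_clock(),arm.current_finger_gap(),arm.current_eef_pos(),arm.current_ft_force(),arm.current_qpos().round(2) if hasattr(arm.current_qpos(),'round') else arm.current_qpos())
P={n:arm.capture(n) for n in("side","top")}; pickle.dump(P,open("P3.pkl","wb"))
for n in P:
    c=proj(P[n],[[.502,.15,.11]])[0].astype(int)
    a=P[n]["image"][c[1]-60:c[1]+60,c[0]-65:c[0]+65,::-1];cv2.imwrite(f"pics/g4{n}.png",cv2.resize(a,None,fx=5,fy=5,interpolation=cv2.INTER_CUBIC))
    print(n,c)
    for t in ("drift_medium_tip","eyepiece_mouth"): print(t,[(round(d["conf"],2),d["pixel"]) for d in arm.pinpoint(P[n],t)][:4])
E
```

```text
10.4833 0.21534988846166592 [0.50248402 0.15111306 0.2055266 ] [ 0.07848889 -0.4856283  -0.2802868 ] [ 0.18  0.32 -0.68  1.89  0.24  1.01 -0.77]
side [274 243]
drift_medium_tip [(0.7, [346.1, 189.2]), (0.62, [271.9, 178.4]), (0.61, [274.1, 237.4]), (0.6, [357.9, 171.7])]
eyepiece_mouth [(0.88, [271.0, 247.7])]
top [199 214]
drift_medium_tip [(0.65, [354.0, 263.9]), (0.57, [388.0, 276.3]), (0.56, [385.8, 191.0]), (0.51, [349.1, 192.0])]
eyepiece_mouth [(0.29, [250.8, 139.5])]
```

View pics/g4side.png

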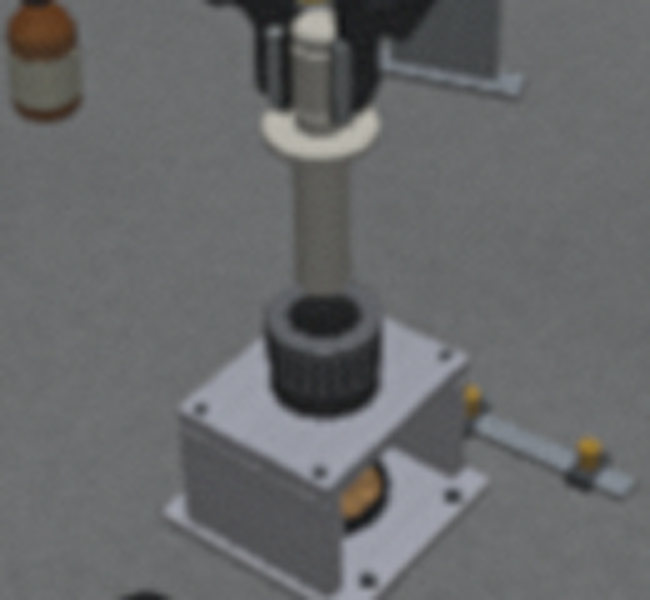

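View pics/g4top.png

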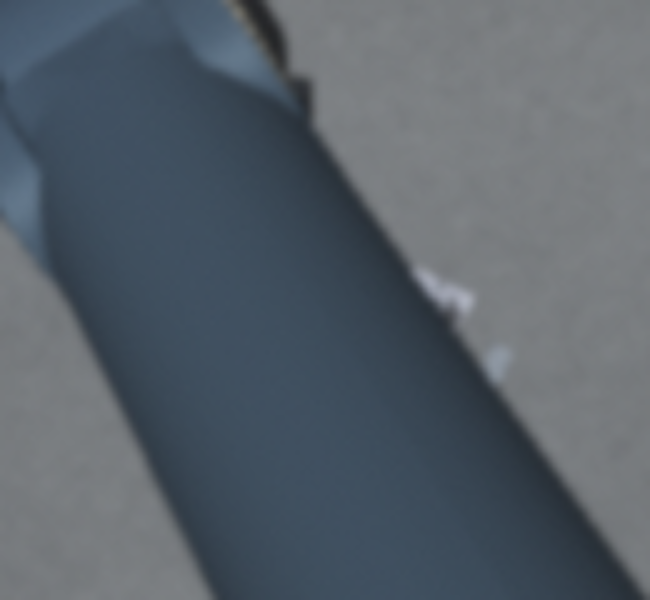

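```bash
cat >> h.py <<'E'
def gradvec(p,s=.8):
    g=cv2.GaussianBlur(cv2.cvtColor(p["image"],cv2.COLOR_RGB2GRAY).astype(np.float32),(0,0),s)
    return g
def prof_fit(p,pts_fn,sel,xy0,sign,span=4,iters=8,verb=False):
    """snap circle outline pts to strongest signed edge along normal, LSQ xy. pts_fn(x,y)->3D pts ordered; sel mask fn on pixel pts rel. centre"""
    g=gradvec(p); x,y=xy0
    for it in range(iters):
        X=pts_fn(x,y); u=proj(p,X); c=u.mean(0)
        t=np.roll(u,-1,0)-np.roll(u,1,0); n=np.c_[t[:,1],-t[:,0]]; n/=np.linalg.norm(n,axis=1)[:,None]
        n*=np.sign(((u-c)*n).sum(1))[:,None]
        m=sel(u-c); ds=np.arange(-span,span+.01,.1)
        q=u[m][:,None]+ds[None,:,None]*n[m][:,None]
        v=map_coordinates(g,[q[...,1],q[...,0]],order=1)
        dv=np.gradient(v,axis=1)*sign
        k=dv.argmax(1); d=ds[k]; w=dv.max(1); ok=w>.35*np.median(w)
        Jx=((proj(p,pts_fn(x+1e-3,y))-u)[m]*n[m]).sum(1); Jy=((proj(p,pts_fn(x,y+1e-3))-u)[m]*n[m]).sum(1)
        J=np.c_[Jx,Jy][ok]; r=d[ok]
        f=least_squares(lambda s:J@s-r,[0,0],loss="soft_l1",f_scale=.3).x
        x+=f[0]*1e-3;y+=f[1]*1e-3; span=max(1.5,span*.7)
    res=J@f-r
    return np.array([x,y]),np.sqrt(np.mean(res**2)),int(ok.sum())
E
python3 - <<'E'
from h import *
import pickle
P=pickle.load(open("P.pkl","rb"));P3=pickle.load(open("P3.pkl","rb"));P20,P2=pickle.load(open("P2.pkl","rb"))
cf=lambda z,r:(lambda x,y:np.c_[x+r*np.cos(A2),y+r*np.sin(A2),0*A2+z])
low=lambda d:d[:,1]>.25*d[:,1].max()
allm=lambda d:d[:,1]>-99
for nm,p in(("P side",P["side"]),("P3 side",P3["side"])):
    print(nm,"base arc z=.07",prof_fit(p,cf(.07,.023),low,(.502,.151),+1))
    for z in (.103,.105,.107): print(" cup inner",z,prof_fit(p,cf(z,.015),low if nm!="P side" else allm,(.503,.150),+1,3))
print("P top base arc",prof_fit(P["top"],cf(.07,.023),low,(.502,.151),+1))
for z in (.103,.107,.115): print(" top cup inner",z,prof_fit(P["top"],cf(z,.015),lambda d:d[:,1]<0,(.503,.150),+1,3), prof_fit(P["top"],cf(z,.023),lambda d:d[:,1]<0,(.503,.150),+1,3))
# drift collar, current: lower edge of bottom (TCP z .2055 -> collar .1925...1975)
zt=.20553-.097+.084
print("collar bottom low arc side P3",prof_fit(P3["side"],cf(zt,.022),low,(.5025,.151),-1,3))
print("collar bottom low arc side P2",prof_fit(P2["side"],cf(.2095-.097+.084,.022),low,(.482,-.275),-1,3))
print("gripped at rack: side collar",prof_fit(P20["side"],cf(.089,.022),low,(.482,-.275),-1,3),prof_fit(P["side"],cf(.089,.022),low,(.482,-.275),-1,3),prof_fit(P["top"],cf(.089,.022),allm,(.482,-.275),-1,3))
E
```

```text
P side base arc z=.07 (array([0.50380645, 0.14983724]), np.float64(0.2121567424314492), 50)
 cup inner 0.103 (array([0.5039698 , 0.14780429]), np.float64(0.5371541265134278), 120)
 cup inner 0.105 (array([0.50350817, 0.15012562]), np.float64(0.5594349813815992), 120)
 cup inner 0.107 (array([0.50311039, 0.15245305]), np.float64(0.5726717212324097), 120)
P3 side base arc z=.07 (array([0.50381854, 0.14978567]), np.float64(0.20000426625482953), 50)
 cup inner 0.103 (array([0.50466559, 0.1465835 ]), np.float64(0.27619274600214927), 50)
 cup inner 0.105 (array([0.50419522, 0.14882198]), np.float64(0.27677679333577765), 50)
 cup inner 0.107 (array([0.50370178, 0.15119174]), np.float64(0.2879934205635349), 50)
P top base arc (array([0.5010427 , 0.15497915]), np.float64(0.3770950346590995), 50)
 top cup inner 0.103 (array([0.5017671 , 0.15301972]), np.float64(0.3502285419756549), 50) (array([0.49507296, 0.1479837 ]), np.float64(0.6257400972844339), 60)
 top cup inner 0.107 (array([0.50099171, 0.15233535]), np.float64(0.3569556491220017), 50) (array([0.49428923, 0.14733601]), np.float64(0.6332068610865503), 60)
 top cup inner 0.115 (array([0.49946084, 0.1511053 ]), np.float64(0.36555024713301987), 50) (array([0.49257699, 0.14612441]), np.float64(0.6381233854145517), 60)
collar bottom low arc side P3 (array([0.50518299, 0.14234028]), np.float64(0.2871003118461637), 50)
collar bottom low arc side P2 (array([ 0.48489592, -0.28694248]), np.float64(0.38446463684170934), 50)
gripped at rack: side collar (array([ 0.48558539, -0.27642626]), np.float64(0.21333902737917762), 34) (array([ 0.48472717, -0.27654307]), np.float64(0.3180450049816779), 35) (array([ 0.48133066, -0.27590123]), np.float64(0.3289532372914868), 120)
```

```bash
python3 - <<'E'
from h import *
import pickle
P3=pickle.load(open("P3.pkl","rb"));P20,P2=pickle.load(open("P2.pkl","rb"))
def ov(p,x,y,tcpz,f,extra=[]):
    im=cv2.resize(p["image"][:,:,::-1],None,fx=8,fy=8,interpolation=cv2.INTER_CUBIC)
    b=tcpz-.085
    for z,r,c in [(b,.011,(0,0,255)),(b+.072,.022,(0,255,0)),(b+.077,.022,(255,255,0)),(b+.122,.010,(255,0,255))]:
        u=(proj(p,circ(x,y,z,r))+.5)*8-.5; cv2.polylines(im,[np.round(u).astype(int)],True,c,1)
    for X,Y,z,r,c in extra:
        u=(proj(p,circ(X,Y,z,r))+.5)*8-.5; cv2.polylines(im,[np.round(u).astype(int)],True,c,1)
    c=((proj(p,[[x,y,b+.05]])[0])*8).astype(int)
    cv2.imwrite(f,im[c[1]-300:c[1]+300,c[0]-250:c[0]+250])
ov(P3["side"],.50248,.1511,.20553,"pics/ov3.png",[(.5038,.1498,.07,.023,(0,255,255)),(.5038,.1498,.105,.015,(0,128,255)),(.5038,.1498,.105,.023,(0,128,255))])
ov(P2["side"],.48206,-.27489,.20954,"pics/ov2.png")
E
```

```text
(no output)
```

View pics/ov3.png

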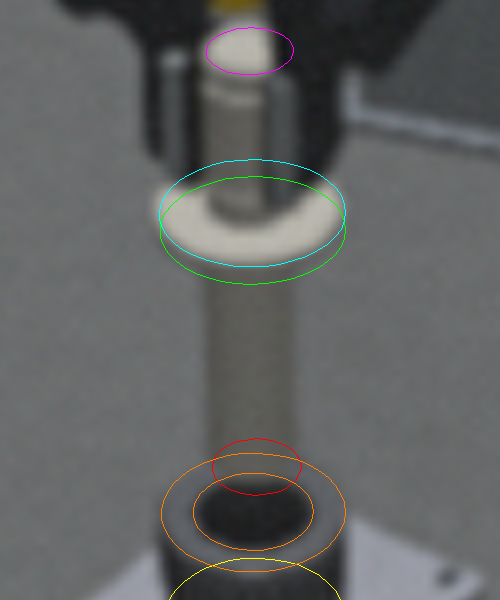

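View pics/ov2.png

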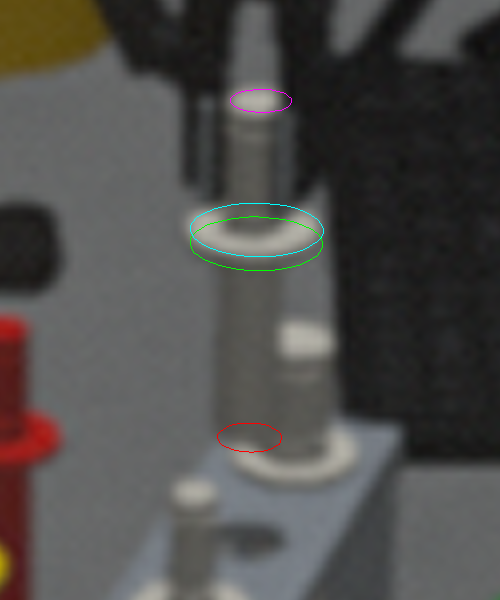

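```bash
python3 - <<'E'
from h import *
import pickle
P3=pickle.load(open("P3.pkl","rb"));p=P3["side"]
g=cv2.cvtColor(p["image"],cv2.COLOR_RGB2GRAY).astype(float)
cu=int(round(proj(p,[[.5025,.1511,.12]])[0][0]))
print("cols",cu-16,"..")
for r in range(215,275,3): print(r,g[r,cu-16:cu+17].astype(int).tolist())
print("column profile"); 
for c in(-3,0,3): print(c,[(r,int(g[r,cu+c])) for r in range(203,262)])
print(proj(p,[[.50248,.1511,.1205],[.50248,.1511,.1975],[.5038,.1498,.105]]))
E
```

```text
cols 258 ..
215 [108, 110, 110, 109, 110, 110, 107, 102, 96, 88, 88, 93, 99, 99, 100, 101, 102, 98, 94, 92, 88, 96, 101, 106, 110, 107, 108, 105, 104, 106, 105, 108, 107]
218 [110, 109, 109, 108, 109, 108, 109, 109, 104, 94, 82, 84, 89, 91, 93, 92, 93, 90, 87, 87, 91, 102, 105, 107, 104, 104, 104, 105, 103, 104, 105, 108, 107]
221 [109, 108, 106, 109, 109, 109, 109, 109, 109, 99, 86, 82, 90, 91, 92, 94, 93, 92, 91, 90, 91, 102, 107, 108, 104, 107, 107, 107, 108, 107, 106, 106, 106]
224 [109, 108, 108, 109, 108, 108, 107, 110, 109, 100, 85, 85, 88, 91, 91, 92, 93, 90, 90, 88, 91, 101, 106, 107, 105, 105, 105, 103, 103, 103, 104, 106, 106]
227 [109, 111, 109, 109, 111, 109, 110, 112, 109, 102, 84, 85, 89, 91, 91, 94, 93, 91, 88, 87, 91, 100, 108, 107, 109, 108, 105, 105, 103, 104, 104, 104, 104]
230 [110, 108, 112, 110, 110, 109, 109, 109, 107, 103, 87, 85, 88, 91, 93, 94, 93, 92, 88, 88, 91, 102, 107, 108, 105, 105, 105, 105, 106, 106, 108, 106, 108]
233 [108, 110, 108, 109, 109, 109, 109, 109, 108, 100, 87, 85, 87, 90, 91, 95, 93, 91, 90, 86, 90, 102, 108, 108, 108, 106, 108, 107, 10
[... 3400 characters left out ...]
 (207, 78), (208, 112), (209, 155), (210, 178), (211, 182), (212, 177), (213, 162), (214, 119), (215, 92), (216, 86), (217, 88), (218, 87), (219, 87), (220, 87), (221, 90), (222, 86), (223, 89), (224, 88), (225, 87), (226, 88), (227, 87), (228, 87), (229, 88), (230, 88), (231, 89), (232, 88), (233, 86), (234, 86), (235, 87), (236, 86), (237, 89), (238, 87), (239, 88), (240, 90), (241, 83), (242, 56), (243, 40), (244, 36), (245, 33), (246, 34), (247, 29), (248, 36), (249, 53), (250, 83), (251, 98), (252, 95), (253, 67), (254, 53), (255, 45), (256, 44), (257, 47), (258, 42), (259, 44), (260, 46), (261, 48)]
[[273.71341677 239.7298339 ]
 [273.19629201 207.88251711]
 [273.28045029 245.29350517]]
```

```bash
python3 - <<'E'
from h import *
import pickle
P3=pickle.load(open("P3.pkl","rb"));p=P3["side"]
for nm,x,y,z,r in [("collar top",.50248,.1511,.1975,.022),("collar bot",.50248,.1511,.1925,.022),("tip",.50248,.1511,.1205,.011),("tipch",.50248,.1511,.1205,.010),("handle top",.50248,.1511,.2425,.010),("base@TCPxy",.50248,.1511,.07,.023),("base y+1",.50248,.1521,.07,.023),("cup in .105",.50248,.1511,.105,.015),("cup out .105",.50248,.1511,.105,.023)]:
    u=proj(p,circ(x,y,z,r)); print(nm,u.min(0).round(2),u.max(0).round(2))
g=cv2.cvtColor(p["image"],cv2.COLOR_RGB2GRAY).astype(int)
print("base col",[(r,int(g[r,271:276].mean())) for r in range(260,271)])
print("handle col",[(r,int(g[r,269:275].mean())) for r in range(170,200)])
for r in (184,186,188,209,210,211): print(r,g[r,254:294].tolist())
E
```

```text
collar top [261.55 201.32] [284.87 214.74]
collar bot [261.63 203.46] [284.87 216.93]
tip [268.16 236.24] [279.27 243.29]
tipch [268.67 236.55] [278.77 242.97]
handle top [267.42 184.86] [278.33 190.72]
base@TCPxy [262.78 251.63] [285.31 266.76]
base y+1 [262.68 251.94] [285.23 267.09]
cup in .105 [266.32 241.  ] [281.32 250.7 ]
cup out .105 [262.33 238.5 ] [285.33 253.38]
base col [(260, 45), (261, 45), (262, 41), (263, 34), (264, 33), (265, 39), (266, 80), (267, 132), (268, 155), (269, 156), (270, 156)]
handle col [(170, 30), (171, 28), (172, 35), (173, 50), (174, 64), (175, 67), (176, 68), (177, 70), (178, 70), (179, 71), (180, 73), (181, 78), (182, 82), (183, 91), (184, 109), (185, 142), (186, 169), (187, 178), (188, 178), (189, 171), (190, 149), (191, 113), (192, 93), (193, 105), (194, 112), (195, 93), (196, 86), (197, 87), (198, 87), (199, 87)]
184 [91, 85, 72, 52, 35, 30, 31, 31, 30, 31, 29, 31, 31, 39, 56, 78, 103, 119, 124, 124, 108, 74, 37, 27, 28, 31, 29, 31, 37, 37, 38, 36, 37, 34, 33, 27, 30, 30, 28, 32]
186 [111, 111, 108, 99, 73, 43, 31, 30, 30, 30, 29, 31, 31, 55, 101
[... 201 characters left out ...]
179, 177, 145, 71, 28, 30, 32, 33, 32, 35, 33, 31, 32, 30, 30, 33, 31, 33, 38, 52, 66]
209 [108, 110, 108, 107, 107, 106, 108, 127, 160, 178, 180, 180, 179, 173, 153, 131, 110, 100, 101, 99, 104, 112, 133, 155, 174, 176, 182, 182, 178, 164, 131, 108, 104, 106, 107, 106, 105, 108, 106, 107]
210 [110, 106, 107, 106, 107, 110, 108, 110, 138, 167, 179, 181, 179, 181, 176, 168, 154, 139, 136, 139, 141, 152, 164, 178, 181, 181, 183, 177, 169, 142, 112, 105, 103, 106, 106, 106, 106, 106, 106, 106]
211 [109, 107, 107, 107, 106, 108, 106, 102, 112, 142, 166, 177, 179, 180, 181, 180, 179, 175, 177, 175, 177, 179, 179, 182, 181, 181, 179, 170, 149, 117, 101, 104, 104, 106, 106, 106, 106, 107, 107, 105]
```

```bash
python3 - <<'E'
from h import *
import pickle
from station import arm
print(arm.current_eef_pos(),arm.current_tcp_rot(),arm.current_torque())
P=pickle.load(open("P.pkl","rb"));_,P2=pickle.load(open("P2.pkl","rb"));p=P2["side"]
b=.20954-.085
for nm,z,r in [("collar top",b+.077,.022),("tip",b,.011),("handle top",b+.122,.010)]:
    u=proj(p,circ(.48206,-.27489,z,r)); print(nm,u.min(0).round(2),u.max(0).round(2))
g=cv2.cvtColor(p["image"],cv2.COLOR_RGB2GRAY).astype(int)
c=int(proj(p,[[.48206,-.27489,b+.06]])[0][0]); print(c)
print([(r,int(g[r,c-2:c+2].mean())) for r in range(100,160)])
# original, hanging
p=P["side"];g=cv2.cvtColor(p["image"],cv2.COLOR_RGB2GRAY).astype(int)
for nm,z,r in [("collar top",.089,.022),("handle top",.134,.010)]:
    u=proj(p,circ(.4823,-.2751,z,r)); print(nm,u.min(0).round(2),u.max(0).round(2))
c=int(proj(p,[[.4823,-.2751,.11]])[0][0]); print(c)
print([(r,int(g[r,c-2:c+2].mean())) for r in range(125,165)])
E
```

```text
[0.50220592 0.15100482 0.20504791] [-1.57070038e+00  9.55333048e-06 -1.74599059e+00] [-0.00740574 -0.05737676 -0.01706893]
collar top [301.55 113.27] [318.17 119.93]
tip [304.97 140.78] [312.99 144.39]
handle top [306.54  99.06] [314.25 101.92]
309
[(100, 157), (101, 158), (102, 131), (103, 93), (104, 88), (105, 94), (106, 85), (107, 81), (108, 82), (109, 83), (110, 82), (111, 84), (112, 84), (113, 84), (114, 91), (115, 95), (116, 87), (117, 111), (118, 152), (119, 157), (120, 118), (121, 87), (122, 82), (123, 85), (124, 84), (125, 85), (126, 85), (127, 84), (128, 85), (129, 84), (130, 85), (131, 85), (132, 85), (133, 86), (134, 85), (135, 86), (136, 86), (137, 86), (138, 85), (139, 86), (140, 85), (141, 84), (142, 86), (143, 100), (144, 132), (145, 154), (146, 146), (147, 120), (148, 112), (149, 122), (150, 126), (151, 125), (152, 121), (153, 105), (154, 76), (155, 69), (156, 73), (157, 85), (158, 106), (159, 122)]
collar top [300.62 150.28] [316.42 157.72]
handle top [305.34 137.81] [312.67 141.06]
308
[(125, 99), (126, 99), (127, 99), (128, 99), (129, 98), (130, 100), (131, 100), (132, 100), (133, 100), (134, 99), (135, 100), (136, 99), (137, 107), (138, 134), (139, 159), (140, 156), (141, 129), (142, 92), (143, 88), (144, 92), (145, 85), (146, 82), (147, 83), (148, 82), (149, 84), (150, 83), (151, 87), (152, 97), (153, 98), (154, 95), (155, 127), (156, 162), (157, 152), (158, 112), (159, 108), (160, 122), (161, 134), (162, 150), (163, 160), (164, 164)]
```

```bash
cat > d.py <<'E'
from station import arm
import numpy as np
F0=None
def f(): return np.array(arm.current_ft_force())
def log(tag=""):
    e=np.array(arm.current_eef_pos()); F=f(); print(tag,"t%.2f"%arm.current_clock(),(e*1e3).round(2),F.round(1),np.array(arm.current_torque()).round(2)); return e,F
def descend(x,y,z0,z1,step,flim,rate=.03,every=1):
    z=z0;k=0
    b=f()
    while z>z1+1e-9:
        z=max(z-step,z1); arm.servo_line([x,y,z],rate=rate); F=f();k+=1
        if k%every==0: print("t%.2f z%.1f act%.2f F %s"%(arm.current_clock(),z*1e3,arm.current_eef_pos()[2]*1e3,F.round(1)))
        if F[2]-b[2]>flim or np.hypot(*(F-b)[:2])>flim: print("STOP"); break
    return z
E
python3 - <<'E'
from d import *
X,Y=.5021,.1522
arm.servo_line([X,Y,.192],rate=.06); arm.sleep(.2); log("above")
z=descend(X,Y,.192,.176,.002,4,every=1)
log()
E
```

```text
above t11.35 [502.27 152.3  192.16] [ 0.3 -0.  -1.2] [-0.05 -0.01 -0.01]
t11.60 z190.0 act189.93 F [-0.8  0.4 -0.6]
t11.85 z188.0 act187.86 F [ 1.7  0.3 -1.5]
t12.10 z186.0 act185.84 F [ 0.3  0.2 -0.6]
t12.35 z184.0 act183.84 F [ 0.2 -0.3 -1.1]
t12.60 z182.0 act181.85 F [-0.3 -0.1 -0.9]
t12.85 z180.0 act179.87 F [ 0.7  0.3 -0.5]
t13.10 z178.0 act177.86 F [ 0.   0.3 -1.1]
t13.35 z176.0 act175.86 F [-0.4 -0.  -1.3]
 t13.35 [502.   152.22 175.86] [-0.4 -0.  -1.3] [ 0.01 -0.02 -0.01]
```

```bash
python3 - <<'E'
from d import *
X,Y=.5021,.1522
z=descend(X,Y,.176,.158,.003,5)
if z<.1585: z=descend(X,Y,z,.148,.001,7)
log()
E
```

```text
t13.60 z173.0 act172.76 F [-0.  -0.3 -1.1]
t13.85 z170.0 act169.77 F [ 0.8  0.2 -0.8]
t14.10 z167.0 act166.75 F [ 0.4  0.6 -0.4]
t14.35 z164.0 act163.77 F [-0.3  1.5 -0.6]
t14.60 z161.0 act160.78 F [-0.4  0.6 -1.4]
t14.85 z158.0 act157.78 F [ 0.5  0.4 -1.6]
t15.10 z157.0 act156.97 F [ 0.1  0.4 -1.5]
t15.35 z156.0 act155.96 F [ 0.7 -0.3 -1.6]
t15.60 z155.0 act154.94 F [-0.5  0.7 -0.4]
t15.85 z154.0 act153.93 F [-0.2  0.3 -0.9]
t16.10 z153.0 act152.92 F [-0.1  0.9 -1.3]
t16.35 z152.0 act151.93 F [ 0.5  0.9 -1.2]
t16.60 z151.0 act150.90 F [ 0.9  0.5 -1.8]
t16.85 z150.0 act149.97 F [ 0.1  1.  -1. ]
t17.10 z149.0 act149.28 F [-0.3  0.4  1.4]
t17.35 z148.0 act149.03 F [-1.1 -0.8  7.7]
STOP
 t17.35 [502.45 152.52 149.03] [-1.1 -0.8  7.7] [ 0.01  0.52 -0.04]
```

```bash
python3 - <<'E'
from d import *
X,Y=.5021,.1522
z=.148
while z>.128:
    z-=.001
    arm.servo_line([X,Y,z],rate=.03); F=f(); a=arm.current_eef_pos()
    print("t%.2f z%.1f act%s F %s"%(arm.current_clock(),z*1e3,(np.array(a)*1e3).round(2),F.round(1)))
    if F[2]>24 : print("STOP high"); break
    if a[2]<.1335 and F[2]<3: print("dropped?"); break
E
```

```text
t17.60 z147.0 act[502.62 152.66 148.56] F [-2.2 -0.6 10.2]
t17.85 z146.0 act[502.76 152.78 147.92] F [-2.2 -0.4 12.5]
t18.10 z145.0 act[502.9  152.84 147.1 ] F [-3.  -1.3 12.5]
t18.35 z144.0 act[502.93 152.89 146.16] F [-2.4  0.3 13.1]
t18.60 z143.0 act[502.97 152.89 145.19] F [-2.7 -0.8 13.6]
t18.85 z142.0 act[502.94 152.94 144.16] F [-2.5  0.1 13. ]
t19.10 z141.0 act[502.93 152.93 143.15] F [-2.7  0.6 14.6]
t19.35 z140.0 act[502.95 152.95 142.16] F [-2.4 -0.7 13.3]
t19.60 z139.0 act[502.95 152.94 141.15] F [-3.5 -0.6 13.8]
t19.85 z138.0 act[502.92 152.92 140.1 ] F [-1.6  0.1 12.3]
t20.10 z137.0 act[502.92 152.93 139.09] F [-2.5 -1.  14.3]
t20.35 z136.0 act[502.91 152.95 138.08] F [-3.6 -0.9 13.3]
t20.60 z135.0 act[502.88 152.93 136.98] F [-3.   0.6 12.7]
t20.85 z134.0 act[502.84 152.87 135.81] F [-3.5 -0.5 11. ]
t21.10 z133.0 act[502.81 152.89 134.72] F [-2.8 -0.5 10.8]
t21.35 z132.0 act[502.26 152.49 132.23] F [ 0.3  0.6 -0.3]
dropped?
```

```bash
python3 - <<'E'
from d import *
X,Y=.5021,.1522
z=.132
while z>.110:
    z-=.001
    arm.servo_line([X,Y,z],rate=.03); F=f(); a=arm.current_eef_pos()
    print("t%.2f z%.1f act%s F %s"%(arm.current_clock(),z*1e3,(np.array(a)*1e3).round(2),F.round(1)))
    if F[2]>11 : print("STOP"); break
arm.sleep(.2); log()
E
```

```text
t21.60 z131.0 act[502.16 152.31 130.73] F [-0.2  1.6 -1. ]
t21.85 z130.0 act[502.04 151.99 129.73] F [ 0.1  0.5 -2. ]
t22.10 z129.0 act[501.97 151.95 128.77] F [ 0.5  1.1 -1.9]
t22.35 z128.0 act[501.96 151.99 127.83] F [ 0.2  1.2 -1.7]
t22.60 z127.0 act[502.   152.06 126.89] F [-0.5  0.9 -0.5]
t22.85 z126.0 act[502.03 152.08 125.9 ] F [-0.2  0.8 -1.6]
t23.10 z125.0 act[502.02 152.1  124.91] F [ 0.1 -0.2 -0.2]
t23.35 z124.0 act[502.04 152.16 123.93] F [ 0.6  0.8 -0.6]
t23.60 z123.0 act[502.06 152.15 122.93] F [ 0.4 -0.  -1.8]
t23.85 z122.0 act[502.04 152.17 121.94] F [-0.1 -0.9 -1.3]
t24.10 z121.0 act[502.04 152.18 120.91] F [ 0.2  0.8 -0.7]
t24.35 z120.0 act[502.06 152.18 119.94] F [-0.7  0.4 -1. ]
t24.60 z119.0 act[502.24 152.31 119.75] F [-2.   0.6  6. ]
t24.85 z118.0 act[502.35 152.41 119.68] F [-3.3 -1.1 12.7]
STOP
 t25.05 [502.32 152.44 119.69] [-3.2 -2.5 12.6] [-0.47  0.93 -0.  ]
```

```bash
python3 - <<'E'
from h import *
from d import *
import pickle
X,Y=.5021,.1522
P=arm.capture("side")
arm.servo_line([X,Y,.125],rate=.03); log()
arm.servo_line([X,Y,.165],rate=.06); log()
arm.servo_line([X,Y,.195],rate=.08); log()
arm.servo_line([X,Y,.235],rate=.12); arm.sleep(.2);log()
P2=arm.capture("side")
pickle.dump((P,P2),open("P5.pkl","wb"))
for i,p in enumerate((P,P2)):
    c=proj(p,[[.502,.15,.12]])[0].astype(int)
    a=p["image"][c[1]-70:c[1]+60,c[0]-65:c[0]+65,::-1];cv2.imwrite(f"pics/g5_{i}.png",cv2.resize(a,None,fx=4.5,fy=4.5,interpolation=cv2.INTER_CUBIC))
p=P2
b=.235-.085
for nm,z,r in [("collar top",b+.077,.022),("tip",b,.011),("handle top",b+.122,.010),("base",.07,.023)]:
    u=proj(p,circ(X,Y,z,r)); print(nm,u.min(0).round(2),u.max(0).round(2))
g=cv2.cvtColor(p["image"],cv2.COLOR_RGB2GRAY).astype(int)
print([(r,int(g[r,271:275].mean())) for r in range(165,240)])
print("base col",[(r,int(g[r,271:276].mean())) for r in range(260,271)])
E
```

```text
t25.48 [502.12 152.16 124.93] [ 0.5 -0.1 -0.9] [-0.01 -0.    0.  ]
 t26.30 [501.83 151.97 164.83] [ 1.   0.1 -1.3] [ 0.03  0.02 -0.01]
 t26.82 [502.2  152.11 195.44] [-0.8  0.8 -1.6] [-0.01  0.03  0.04]
 t27.51 [501.52 151.87 233.98] [ 0.3 -0.1 -0.5] [0.02 0.01 0.04]
collar top [261.2  188.76] [284.99 201.87]
tip [267.95 224.82] [279.28 231.76]
handle top [267.17 171.41] [278.32 177.11]
base [262.85 251.99] [285.4  267.15]
[(165, 71), (166, 74), (167, 77), (168, 80), (169, 81), (170, 82), (171, 106), (172, 148), (173, 176), (174, 180), (175, 178), (176, 171), (177, 151), (178, 112), (179, 89), (180, 103), (181, 116), (182, 95), (183, 86), (184, 88), (185, 89), (186, 88), (187, 88), (188, 88), (189, 88), (190, 88), (191, 88), (192, 89), (193, 104), (194, 119), (195, 97), (196, 89), (197, 111), (198, 150), (199, 177), (200, 179), (201, 164), (202, 122), (203, 92), (204, 88), (205, 90), (206, 91), (207, 90), (208, 91), (209, 91), (210, 91), (211, 92), (212, 92), (213, 90), (214, 91), (215, 91), (216, 91), (217, 91), (218, 91), (219, 91), (220, 91), (221, 90), (222, 91), (223, 91), (224, 91), (225, 90), (226, 91), (227, 91), (228, 90), (229, 91), (230, 93), (231, 99), (232, 107), (233, 107), (234, 107), (235, 107), (236, 106), (237, 104), (238, 100), (239, 100)]
base col [(260, 46), (261, 46), (262, 37), (263, 33), (264, 30), (265, 45), (266, 99), (267, 150), (268, 158), (269, 156), (270, 156)]
```

View pics/g5_0.png

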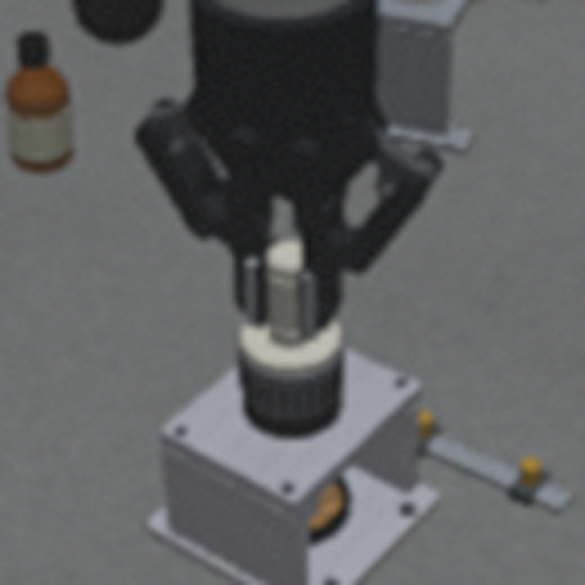

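View pics/g5_1.png

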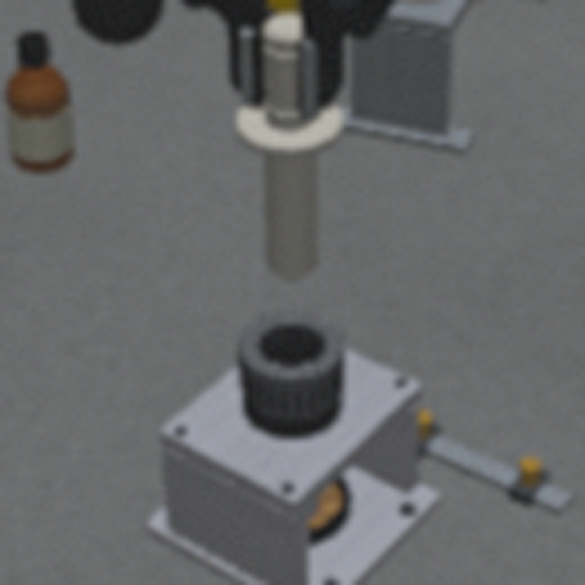

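```bash
python3 - <<'E'
from h import *
from d import *
import pickle
arm.servo_line([.5021,.1522,.25],rate=.12)
arm.servo_line([.4824,-.2751,.25],rate=.22); arm.sleep(.2)
arm.servo_line([.4824,-.2751,.190],rate=.1); arm.sleep(.2); log()
P={n:arm.capture(n) for n in("side","top")}
for n in P:
    c=proj(P[n],[[.482,-.275,.12]])[0].astype(int)
    a=P[n]["image"][c[1]-60:c[1]+60,c[0]-65:c[0]+65,::-1];cv2.imwrite(f"pics/g6{n}.png",cv2.resize(a,None,fx=5,fy=5,interpolation=cv2.INTER_CUBIC))
E
```

```text
t31.07 [ 482.84 -275.29  190.75] [ 0.1  0.1 -0.5] [ 0.02 -0.01 -0.01]
```

View pics/g6side.png

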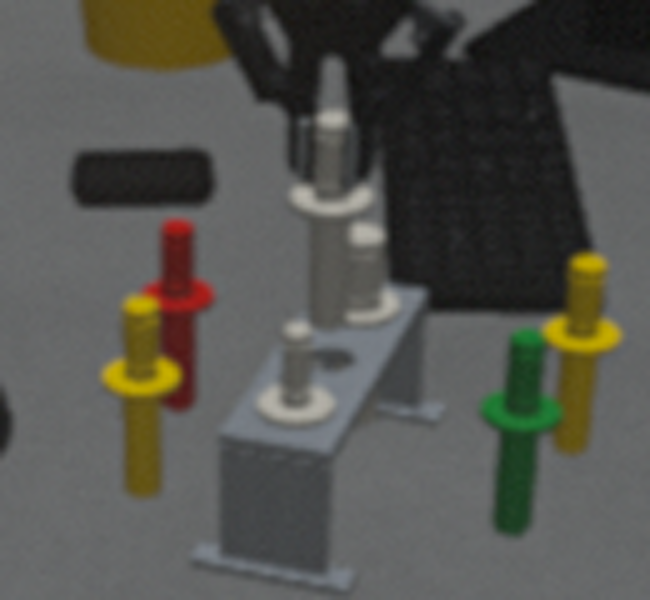

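View pics/g6top.png

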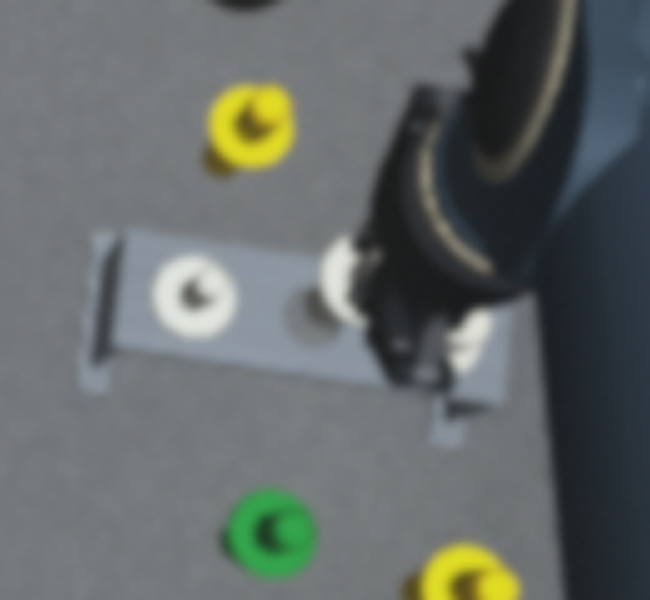

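```bash
python3 - <<'E'
from d import *
X,Y=.4824,-.2751
arm.servo_line([X,Y,.175],rate=.1)
z=descend(X,Y,.175,.155,.004,5,rate=.03)
if z<.1555:
    z=descend(X,Y,.155,.1025,.0105,5,rate=.05)
    if z<.103: z=descend(X,Y,z,.092,.001,4,rate=.03)
log()
E
```

```text
t31.76 z171.0 act171.01 F [ 0.2 -0.3 -0.5]
t32.04 z167.0 act166.79 F [ 0.2 -0.3 -1.4]
t32.33 z163.0 act162.74 F [-0.8  0.8 -0.8]
t32.61 z159.0 act158.70 F [-0.  -0.3 -1. ]
t32.89 z155.0 act154.73 F [-0.3 -0.8 -1.1]
t33.25 z144.5 act143.91 F [-0.4  0.3 -1.1]
t33.61 z134.0 act133.51 F [ 0.5 -0.  -0.7]
t33.97 z123.5 act123.03 F [ 0.9  0.6 -1.3]
t34.33 z113.0 act112.52 F [-0.5  0.4 -1. ]
t34.68 z102.5 act102.02 F [-0.1 -1.3 -1. ]
t34.93 z101.5 act101.60 F [ 0.7 -0.  -1.3]
t35.18 z100.5 act100.50 F [-0.1 -0.9 -0.7]
t35.43 z99.5 act99.43 F [ 1.1 -0.9 -0.5]
t35.68 z98.5 act98.41 F [ 0.4 -0.2 -0.9]
t35.93 z97.5 act97.40 F [-0.2  0.5 -1.1]
t36.18 z96.5 act97.01 F [-1.5  0.8  4.8]
STOP
 t36.18 [ 482.51 -275.18   97.01] [-1.5  0.8  4.8] [ 0.12  0.3  -0.02]
```

```bash
python3 - <<'E'
from h import *
from d import *
X,Y=.4824,-.2751
arm.servo_line([X,Y,.097],rate=.03)
arm.set_gripper(.6); log()
arm.servo_line([X,Y,.22],rate=.12); log()
e=[.45,-.42,.26]
try: arm.servo_line(e,rate=.25)
except arm.MotionError as x: print(x)
arm.sleep(.2); log()
P={n:arm.capture(n) for n in("side","top")}
for n in P:
    cv2.imwrite(f"pics/g7{n}.png",cv2.resize(np.ascontiguousarray(P[n]["image"][:,:,::-1]),(800,600),interpolation=cv2.INTER_CUBIC))
p=P["top"]; a=p["image"][190:255,165:245,::-1];cv2.imwrite("pics/g7dish.png",cv2.resize(a,None,fx=7,fy=7,interpolation=cv2.INTER_CUBIC))
p=P["side"]; a=p["image"][225:310,235:345,::-1];cv2.imwrite("pics/g7dishs.png",cv2.resize(a,None,fx=7,fy=7,interpolation=cv2.INTER_CUBIC))
E
```

```text
t36.85 [ 482.38 -275.09   96.92] [ 0.9  0.1 -1.3] [ 0.01 -0.01 -0.03]
 t38.02 [ 481.82 -274.89  219.14] [-0.4 -0.4 -0.2] [-0.03 -0.05  0.02]
 t38.99 [ 450.79 -417.93  259.75] [-0.7 -0.6 -0.3] [-0.01 -0.03  0.03]
```

View pics/g7side.png

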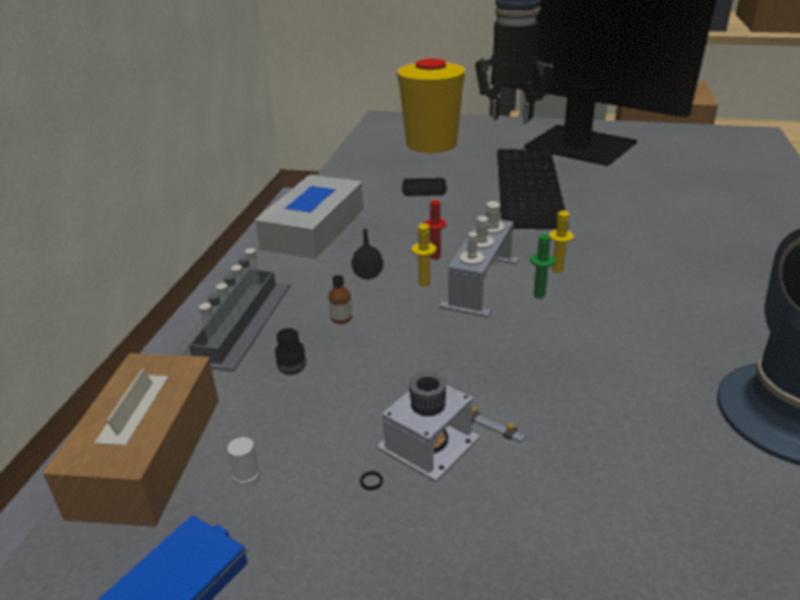

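View pics/g7top.png

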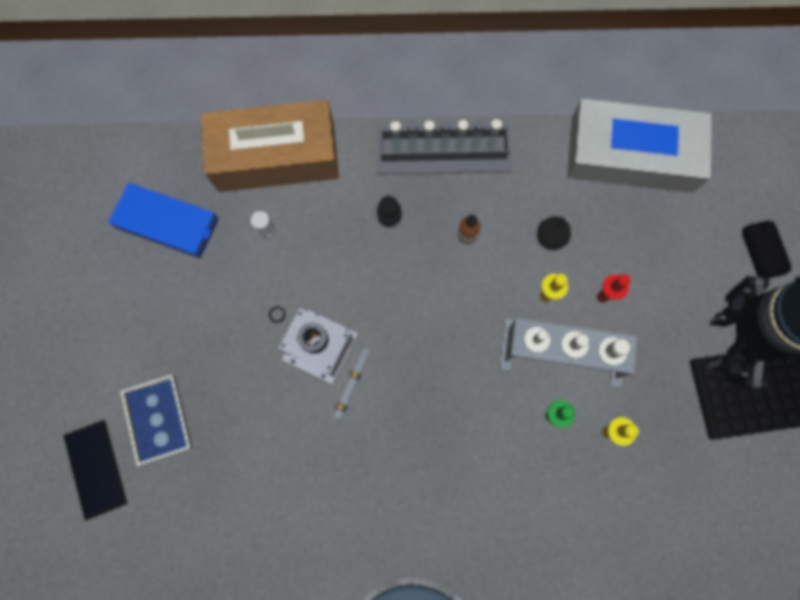

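View pics/g7dish.png

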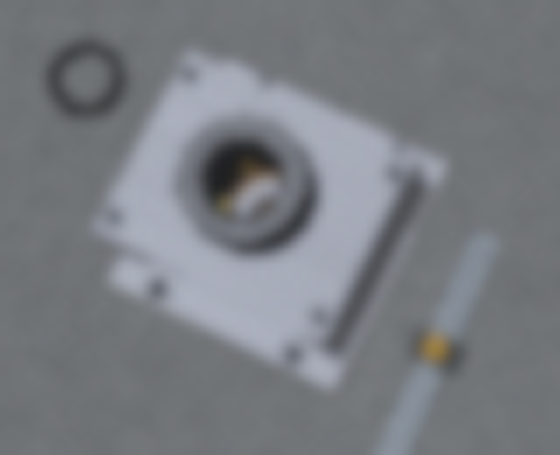

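View pics/g7dishs.png

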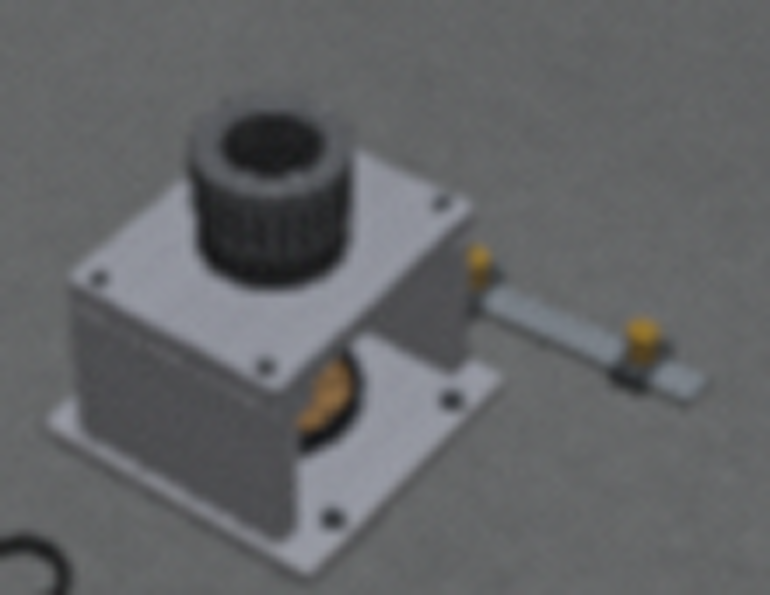

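```bash
python3 -c "
from station import arm
print(arm.current_clock()); arm.hand_in(); print(arm.current_clock())"
```

```text
39.0917
the job is handed in; nothing more can be done
the job is handed in; nothing more can be done
```

The spacer is pressed out, the medium drift hangs back in its hole in the rack, and I handed the job in at 39.1 s of the 51 s.

**Pressing:** I took the white medium drift from the rack's middle hole. The spacer slid under about 10–15 N and came free with the drift's tip about 48 mm above the bench, just below the springs. The drift then went on with no resistance until the collar landed, which I felt as a hard stop. The eyecup's upper face is about 107 mm above the bench, 8 mm above the mouth. The highest force I read was about 14.6 N while pressing and 12.7 N at landing.

**Return:** The collar met the rack plate at the same height as when I picked the drift up, so it had not slipped in the grip. I then let go and moved the arm clear.

**Last checks:**
- **Eyepiece:** it stands seated as before, and its lower edge is at the same place in the side picture to within half a pixel.
- **Rack and bench:** all three drifts hang in the rack, and nothing else looks moved by eye.
- **Spacer:** the top picture through the eyepiece shows it lower, at dish level. I could not confirm this from the side, because the part of the dish that shows there is empty and the rest is hidden by the stand.
- **Aiming:** the two cameras disagreed by 2–3 mm on the eyepiece's position, so I aimed by comparing the drift with the cup, and it entered without touching.

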